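# Raise one sample tube out of the carrier with the cam lever and keep it up

## Task

Using the black knob, slide the tube carrier until the blue-capped tube stands centred under the red sighting ring, and only then let go of the knob, take the cam lever by its black grip and swing it up to the top of the cam, so that the pin pushes that tube up out of the row. The lever springs back when released, so finish while still holding it at the top: I will take the raised tube out with tweezers while you hold. Only that tube may come up, do not touch the tubes, and leave the jar, the marker, the pencil and the tube rack where they are.

Things in the scene. Friction and masses are not known exactly. Their poses are not given: they have to be found in the camera images.
- lifter: bench tube lifter, fixed to the worktop: white base plate 190 x 232 mm, steel rails on corner posts to z = 76 mm, a back post with an arm to z = 180 mm. Origin on the worktop straight below the lift pin and the ring; x points from the front (knob side) to the back post, y along the cam shaft away from the lever (the lever is on the -y side), z up
- ring (a point): centre of the fixed red sighting ring (bore 25 mm, outside 33 mm, 4 mm thick), 175 mm above the lifter's origin and exactly above the lift pin; a raised tube's cap rises into the bore
- carrier: tube carrier on two slides (1.5 N friction each, no detents; stays where left), moves +-18 mm along the lifter's x and +-30 mm along its y, never turns; starts at its forward left stops. Origin at worktop height, on the lifter's when mid-travel; same axes. Six wells at x = -11, +11 and y = -22, 0, +22 mm, two empty; floor top z = 84 mm with 11 mm pin holes; white top plate 48 x 72 mm, top z = 128 mm
- carrier_knob (a point): middle of the black knob on the carrier, upright cylinder 22 mm across, 32 mm tall (z = 110 to 142 mm, this point at 126 mm), on a 10 mm post; lies 90 mm in front (-x) of the carrier's origin and moves with the carrier
- tube_blue: sample tube with blue cap, the one wanted: 83 mm tall, barrel 13 mm, cap 16 mm across; stands upright and loose in one of the wells. Origin at the middle of its lower end (84 mm above the worktop when seated), z up
- tube_red: sample tube with red cap, same size, in another well
- tube_yellow: sample tube with yellow cap, same size, in another well
- tube_purple: sample tube with purple cap, same size, in another well
- pin_tip (a point): tip of the lift pin, 4.5 mm thick, upright below the ring; at rest 78.5 mm above the worktop, 1.5 mm under the carrier's floor plate
- lift_pin (a joint): rise of the lift pin, m: 0 at rest, 0.018 at the top of the cam. It meets a seated tube after 5.5 mm and raises it by 12.5 mm; away from a floor hole it jams after 1.5 mm
- lever (a joint): angle of the cam lever, rad: 0 at rest (it points forward, to the lifter's -x, 0.22 rad above level), 1.35 = straight up = top of the cam, where the pin stands highest; stop at 1.85. Past 1.35 the pin sinks again. The rise is 0.023*(cos(angle-1.35)-0.219), flat near the top. A spring pulls it back to 0 with 0.09 N m at rest, 0.29 N m at the top (about 3 N at the grip)
- lever_pivot (a point): point on the lever's turning axis (25 mm above the worktop, axis along the lifter's y) abreast of the middle of the grip, 155 mm to the -y side of the lifter's origin
- lever_grip: black revolving grip on the lever's end, a lying round bar 18 mm thick and 52 mm long along the lifter's y, turning freely on its bolt; origin at its middle, 95 mm from the turning axis (46 mm above the worktop at rest, 120 mm with the lever upright); the bar's inner end meets the flat steel lever 7 mm thick, its outer end is free
- specimen_cup: yellow-lidded specimen jar, 58 mm across, 75 mm tall, a bystander; origin at the middle of its underside
- marker: white marker with red cap, 135 mm long, lying, a bystander; origin under its middle
- pencil: red pencil, 139 mm long, lying, a bystander; origin under its middle
- tube_rack: orange tube rack 64 x 156 x 56 mm, a bystander; origin under its middle

How it is judged:
On the way, in this order (a step that is already met when the one before it is completed fails the run):
1. the blue-capped tube stands centred under the ring, within 3.5 mm of the pin's axis, with the pin still down and the knob released (horizontal distance between tube_blue and ring below 0.0035 m and value of joint lift_pin below 0.002 m and contact force between the fingers and carrier below 0.05 N), for 0.2 s.
2. the lever is brought to the top of the cam and the tube is up (value of joint lift_pin above 0.0172 m and z of tube_blue in the frame of carrier above 0.0945 m), for 0.2 s.
At the end, for the whole second after the job is handed in: Fingers on the lever's grip (over 0.5 N); lever within 0.17 rad of upright, pin within 0.8 mm of its highest; blue-capped tube up by 10.5 mm or more, tilt under 0.12 rad, within 4 mm of the ring's axis, touched by nothing of the robot; knob released; other tubes seated within 4 mm (all of step 2 and value of joint lever between 1.18 and 1.52 rad and horizontal distance between tube_blue and ring below 0.004 m and angle between tube_blue's own z axis and vertical below 0.12 rad and contact force between the fingers and lever_grip above 0.5 N and contact force between each of the arm, the fingers and tube_blue below 0.05 N and contact force between the fingers and carrier below 0.05 N and z of each of tube_red, tube_yellow, tube_purple in the frame of carrier below 0.088 m); the arm keeps its last pose, push and grip.
It fails at once if the pin was raised while the blue-capped tube was not centred over it (more than 4 mm off): it would jam under the carrier's floor (value of joint lift_pin above 0.003 m and horizontal distance between tube_blue and pin_tip above 0.004 m).
It fails at once if another tube came up out of its well (z of any of tube_red, tube_yellow, tube_purple in the frame of carrier above 0.09 m).
It fails at once if the robot touched a tube (contact force between any of the fingers, the arm and tube_blue above 0.3 N or contact force between any of the fingers, the arm and tube_red above 0.3 N or contact force between any of the fingers, the arm and tube_yellow above 0.3 N or contact force between any of the fingers, the arm and tube_purple above 0.3 N).
It fails at once if the jar, the marker, the pencil or the tube rack was moved by more than 15 mm (distance of any of specimen_cup, marker, pencil, tube_rack from where it was at the start of the episode above 0.015 m).
It also fails if it takes over 42 s, if anything falls off the work surface, if the arm or the gripper's body presses on something with over 40 N, if the wrist force passes 120 N, or if a joint passes its speed limit or range.

## Robot

A 6-joint arm with a two-finger parallel gripper is mounted at the origin on a cart in front of the work surface, level with it; the furniture and walls round the work are solid. World frame = base frame: x ahead of the robot, y to its left, z up, the work surface at z = 0. Lengths are in m, angles in rad, forces in N, time in s.
With the tool pointing down it reaches from about 0.35 to 0.875 m from the base axis. Payload 4.2 kg.
Tool frame: the origin (TCP) lies at the very end of the fingers, on their centre line; the grasp point (between the pads) lies 19 mm behind it (bot.hold_point_z is the distance from the TCP to the grasp point, in m); z points along the fingers, y is the direction in which the jaws open and shut (so a half turn about z gives the same grasp; the last joint's range is limited). The gripper opens to 85 mm and grips with 20 to 120 N. Pads are 22 mm wide; open, the fingers measure 114 mm over their backs; the gripper's body (76 mm by 85 mm) begins 54 mm behind the grasp point. The pads swing forward as they close: fully open they stand 13 mm farther back than shut.
Start: joints at [1.384, 0.385, 0.008, 0, -1.194, -0.259], TCP at [0.269, 0.564, 0.231] pointing down, gripper open.
Joint ranges: [-3.14, 3.14], [-1.21, 2.06], [-1.07, 1.41], [-3.16, 2.05], [-2.99, -0.16], [-3.1, 3.1]. Speed limits (rad/s): [2.79, 2.79, 3.14, 3.14, 3.14, 3.14].

## Interface

Orientations are given as a unit quaternion [w, x, y, z].
In Python, from bench import get_obs, optics, ticket, finder, bot gives the robot as it stands. The module is installed in compiled form; this text tells all that it offers.
- The arm moves only by the tool jog_arm, never from a script. Its argument "plan" is a list of rows, each a list of 6 numbers: the shift along the tool's x, y, z in m, then the turn, a rotation vector about the tool's x, y, z in degrees. In form: [[tx, ty, tz, wx, wy, wz], ...]. A call has 1 to 20 rows; each row shifts and turns the commanded pose from where the row before left it, along the tool's axes as they then stand; what a row does not reach is not made up. A row lasts 1/12 s, in which the tool goes at most 41.7 mm and 7.16 degrees, less where a joint would pass 70% of its speed; a pose out of reach is approached as far as the arm can. A call with a gripper value outside its range is refused whole. "gripper" is the closure in counts, from 0 (fully open) to 255 (shut), set as the call begins (left out, the last holds). The fingers move at their own pace and stop on an object; the grip force is fixed at half the most. Time passes only in rows, so rows that do not move let the fingers close. It gives the time, the measured TCP pose, the force and the opening at its end, in the units of the state.
- get_obs(): the state, without advancing time (a new reading comes with each control period).
- optics.read_camera(name): name is "scene" or "top"; returns the picture (420x560x3 uint8, blue, green, red); there is no depth.
- optics.camera_info(name): a dict with "camera_matrix" (3x3 intrinsics, pixels), "R" (3x3) and "t" (3): a world point X has camera coordinates R X + t. Camera axes: x right, y down, z forward; pixel columns grow to the right and rows downward; lengths in m; the calibration is good to about 2 mm. A picture is of the moment at which its call begins. camera_info takes no time and is no camera call.
- ticket.sign_off(): hands the job in, once; it reports no verdict.
Trained networks look in the newest picture that a camera, given by its name, has taken for a name from the list of things; names that differ only in an ending like _2 or _b are one class to them, and where a whole thing is asked for, a point or a joint stands for the part that bears it (a point fixed in the world has none). Each returns a list of dicts, best first, with "conf" (0 to 1); they miss things now and then, are a little off and sometimes report something else, mostly with a low value. They report only what shows in the picture. A call takes as long as a camera call.
- finder.search_frame(camera, query): "xyz" ([x, y, z] in m, in world coordinates, good to about 4 mm: the middle of the surface that is visible of it).
- finder.outline_of(camera, query): "region" (420x560 bool, what is visible of it).
- finder.place_of(camera, query): "xyz" ([x, y, z] in m, in world coordinates, good to about 4 mm: a listed point, or the origin of a listed thing).
The state is a dict: "t": time; "q": joint angles; "joint_velocities": joint speeds; "joint_efforts": joint torques, N m; "tcp_pos": TCP position; "tool_rot": TCP orientation; "wrist_force": force on the tool from outside, world axes, zero at the start; "torque": the same for the moment, N m; "finger_gap": finger opening in m.
Only numpy, scipy, OpenCV 4.12 (cv2) and the standard library are available. Lean on these libraries where they do the work, as an engineer would, in place of code of your own. Each camera call takes 0.05 s, during which the arm holds its last target. There are 200 camera calls.

## Working session

There is one attempt and no reset: what is moved stays moved. The work goes in short steps, Python scripts to look and compute and a tool call to move; the robot and the scene stay as the last step left them, time stands still between calls to the robot, and variables do not carry over. Pictures are saved under pics/ and viewed, about 8 in all and at most 12, crops included, and the job is handed in when it is done.

Besides the shell and the picture viewer there is one more tool, called after "Call:" by a JSON object that holds its "name" and its "arguments". jog_arm: Moves the arm, as the interface text tells. Its arguments: {"type":"object","properties":{"plan":{"type":"array"},"gripper":{"type":"number"}},"required":["plan"]}

```bash
mkdir -p pics; cat > h.py <<'E'
import numpy as np, cv2
from bench import get_obs, optics, ticket, finder, bot
def proj(c,X):
    i=optics.camera_info(c); p=i["camera_matrix"]@(np.array(i["R"])@np.array(X)+np.array(i["t"])); return p[:2]/p[2]
def ray(c,uv,z):
    i=optics.camera_info(c); R=np.array(i["R"]);t=np.array(i["t"])
    o=-R.T@t; d=R.T@np.linalg.solve(i["camera_matrix"],[uv[0],uv[1],1]); return o+d*(z-o[2])/d[2]
E
python3 - <<'E'
from h import *
for c in("scene","top"):
    cv2.imwrite(f"pics/{c}0.png",optics.read_camera(c))
    i=optics.camera_info(c);print(c,"cam at",(-np.array(i["R"]).T@i["t"]).round(3))
    for n in["ring","carrier","carrier_knob","tube_blue","tube_red","tube_yellow","tube_purple","lever_pivot","lever_grip","lifter","specimen_cup","marker","pencil","tube_rack"]:
        r=finder.place_of(c,n)
        print(n,[(np.round(d["xyz"],3).tolist(),round(d["conf"],2)) for d in r[:2]])
s=get_obs();print(s["t"],s["tcp_pos"],s["tool_rot"],s["finger_gap"],s["wrist_force"])
E
```

```text
scene cam at [-0.187 -0.256  0.71 ]
ring [([0.568, 0.007, 0.176], 0.66), ([0.549, 0.041, 0.087], 0.35)]
carrier [([0.56, 0.044, 0.003], 0.72), ([0.666, 0.178, -0.002], 0.7)]
carrier_knob [([0.47, 0.058, 0.127], 0.94), ([0.543, 0.018, 0.082], 0.22)]
tube_blue [([0.559, 0.041, 0.0], 0.54)]
tube_red [([0.544, 0.022, 0.082], 0.54), ([0.469, 0.061, 0.127], 0.31)]
tube_yellow [([0.551, 0.07, 0.084], 0.55)]
tube_purple [([0.549, 0.041, 0.085], 0.43)]
lever_pivot [([0.54, -0.147, 0.026], 0.77)]
lever_grip [([0.445, -0.127, 0.048], 0.72), ([0.668, 0.18, -0.003], 0.29)]
lifter [([0.575, 0.01, -0.002], 0.84)]
specimen_cup [([0.667, 0.181, -0.003], 0.67)]
marker [([0.54, 0.17, -0.0], 0.55)]
pencil [([0.43, 0.46, 0.003], 0.43)]
tube_rack [([0.593, 0.509, -0.001], 0.85)]
top cam at [0.378 0.179 1.368]
ring [([0.575, 0.007, 0.176], 0.91)]
carrier [([0.563, 0.042, 0.001], 0.91)]
carrier_knob [([0.474, 0.059, 0.12], 0.61), ([0.448, -0.124, 0.045], 0.45)]
tube_blue [([0.575, 0.038, 0.082], 0.44)]
tube_red [([0.541, 0.02, 0.081], 0.55)]
tube_yellow [([0.553, 0.063, 0.083], 0.5), ([0.541, 0.172, 0.001], 0.2)]
tube_purple [([0.548, 0.041, 0.085], 0.41), ([0.541, 0.171, -0.003], 0.16)]
lever_pivot [([0.574, 0.038, 0.084], 0.66), ([0.539, -0.144, 0.025], 0.62)]
lever_grip [([0.448, -0.126, 0.046], 0.47)]
lifter [([0.572, 0.007, -0.003], 0.86), ([0.571, 0.037, 0.082], 0.74)]
specimen_cup [([0.67, 0.181, 0.0], 0.7)]
marker [([0.542, 0.174, -0.0], 0.71)]
pencil [([0.55, 0.042, 0.086], 0.56), ([0.425, 0.46, 0.003], 0.55)]
tube_rack [([0.589, 0.508, 0.005], 0.71)]
1.5 [0.26945044 0.56391544 0.23131304] [-7.60316807e-06  9.75260783e-01 -2.21057471e-01 -1.03652421e-05] 0.0852829428677159 [ 0.82573261 -0.04812262  0.81882154]
```

View pics/scene0.png

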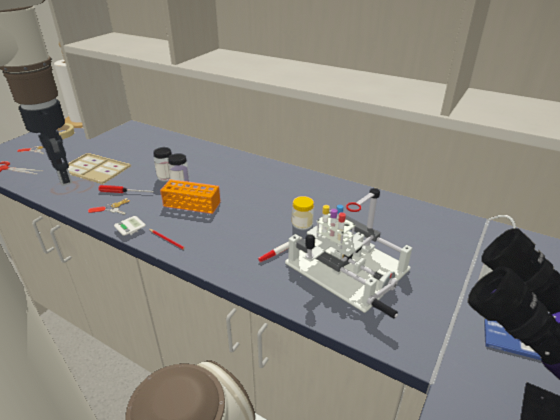

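View pics/top0.png

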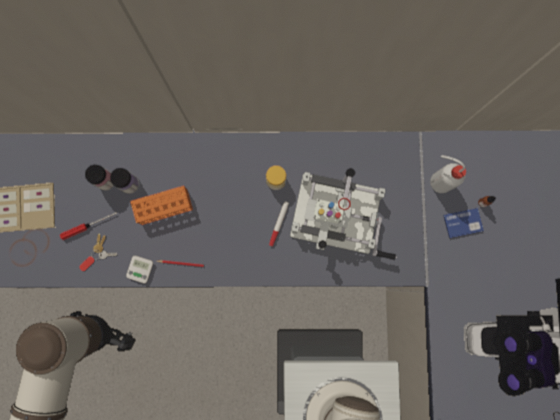

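```bash
cat >> h.py <<'E'
def tool(s,goal_xy,goal_z,yaw):
    "shift in tool axes and tool-z turn (deg) to goal, tool down"
    from scipy.spatial.transform import Rotation as Ro
    q=s["tool_rot"];R=Ro.from_quat([q[1],q[2],q[3],q[0]]).as_matrix()
    d=R.T@(np.r_[goal_xy,goal_z]-s["tcp_pos"]); y=np.arctan2(R[1,0],R[0,0])
    return d.round(4), np.degrees(-(yaw-y)).round(2), R[:,2].round(4)
E
python3 - <<'E'
from h import *
from scipy.optimize import least_squares
P=[((-0,0),(.568,.007)),((0,0),(.575,.007)),((0,0),(.575,.010)),((0,0),(.572,.007)),
((-18,30),(.560,.044)),((-18,30),(.563,.042)),((-108,30),(.470,.058)),((-108,30),(.474,.059)),
((0,-155),(.540,-.147)),((0,-155),(.539,-.144)),((-92.7,-155),(.445,-.127)),((-92.7,-155),(.448,-.126))]
a=np.array([p[0] for p in P])/1e3;b=np.array([p[1] for p in P])
Rm=lambda y:np.array([[np.cos(y),-np.sin(y)],[np.sin(y),np.cos(y)]])
f=least_squares(lambda p:(a@Rm(p[2]).T+p[:2]-b).ravel(),[.57,0,-.2]);p=f.x
print(p,np.degrees(p[2]),(f.fun*1e3).round(1).reshape(-1,2).tolist())
inv=lambda X:(np.array(X)-p[:2])@Rm(p[2])
for n,X in dict(blue=(.575,.038),red=(.542,.021),yel=(.552,.066),pur=(.548,.041)).items(): print(n,((inv(X)-[-.018,.03])*1e3).round(1))
im=cv2.imread("pics/top0.png"); 
c=cv2.resize(im[165:265,280:400],None,fx=6,fy=6,interpolation=cv2.INTER_CUBIC)
def dot(l,z,col):
    w=Rm(p[2])@np.array(l)/1e3+p[:2]; u=(proj("top",np.r_[w,z])-[280,165]+.5)*6; cv2.circle(c,tuple(int(v) for v in u),4,col,-1)
dot((0,0),.175,(255,255,255));dot((-108,30),.142,(0,255,0))
for x in(-11,11):
    for y in(-22,0,22):dot((x-18,y+30),.167,(0,255,255))
dot((-92.7,-155),.055,(0,255,0))
cv2.imwrite("pics/z1.png",c)
k=Rm(p[2])@[-.108,.03]+p[:2];print("knob",k);print(tool(get_obs(),k,.2,p[2]))
E
```

```text
[ 0.57177759  0.00728497 -0.21078073] -12.076846078132753 [[3.8, 0.3], [-3.2, 0.3], [-3.2, -2.7], [-0.2, 0.3], [0.5, -3.6], [-2.5, -1.6], [2.4, 1.2], [-1.6, 0.2], [-0.7, 2.7], [0.3, -0.3], [3.7, 2.1], [0.7, 1.1]]
blue [14.7  0.7]
red [-14.  -22.8]
yel [-13.6  23.3]
pur [-12.3  -2. ]
knob [0.47244457 0.05921713]
(array([0.4008, 0.3678, 0.0313]), np.float64(-13.47), array([-0.,  0., -1.]))
```

View pics/z1.png

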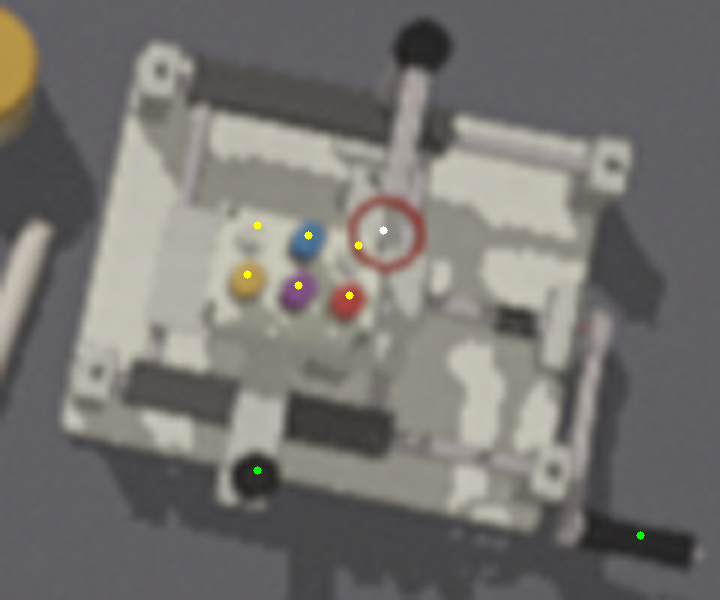

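Call:
{"name": "jog_arm", "arguments": {"plan": [[0.025,0.023,0,0,0,0],[0.025,0.023,0,0,0,0],[0.025,0.023,0,0,0,0],[0.025,0.023,0,0,0,0],[0.025,0.023,0,0,0,0],[0.025,0.023,0,0,0,0],[0.025,0.023,0,0,0,0],[0.025,0.023,0,0,0,0],[0.025,0.023,0,0,0,0],[0.025,0.023,0,0,0,0],[0.025,0.023,0,0,0,0],[0.025,0.023,0,0,0,0],[0.025,0.023,0,0,0,0],[0.025,0.023,0,0,0,0],[0.025,0.023,0,0,0,0],[0.025,0.023,0,0,0,0],[0,0,0.02,0,0,-6.75],[0,0,0.01,0,0,-6.75],[0,0,0,0,0,0],[0,0,0,0,0,0]], "gripper": 0}}

```text
t: 3.17
tcp_pos: [0.4717, 0.0591, 0.2013]
tool_rot: [0.0, 0.994, -0.106, -0.0]
wrist_force: [-0.5, 0.5, 0.4]
finger_gap: 0.0856
```

Call:
{"name": "jog_arm", "arguments": {"plan": [[0,0,0.02,0,0,0],[0,0,0.02,0,0,0],[0,0,0.02,0,0,0],[0,0,0.015,0,0,0],[0,0,0.01,0,0,0],[0,0,0.004,0,0,0],[0,0,0,0,0,0],[0,0,0,0,0,0]]}}

```text
t: 3.83
tcp_pos: [0.4725, 0.06, 0.1133]
tool_rot: [-0.0, 0.994, -0.105, 0.001]
wrist_force: [0.0, -0.0, 0.3]
finger_gap: 0.0851
```

Call:
{"name": "jog_arm", "arguments": {"plan": [[0,0,0,0,0,0],[0,0,0,0,0,0],[0,0,0,0,0,0],[0,0,0,0,0,0],[0,0,0,0,0,0],[0,0,0,0,0,0],[0,0,0,0,0,0],[0,0,0,0,0,0],[0,0,0,0,0,0],[0,0,0,0,0,0],[0,0,0,0,0,0],[0,0,0,0,0,0]], "gripper": 255}}

```text
t: 4.83
tcp_pos: [0.4719, 0.0593, 0.1128]
tool_rot: [0.0, 0.994, -0.105, 0.0]
wrist_force: [-1.0, -0.4, 5.7]
finger_gap: 0.0196
```

```bash
python3 - <<'E'
from h import *
im=optics.read_camera("top");c=cv2.resize(im[165:265,280:400],None,fx=5,fy=5,interpolation=cv2.INTER_CUBIC)
s=optics.read_camera("scene");d=cv2.resize(s[170:320,260:420],None,fx=3.33,fy=3.33,interpolation=cv2.INTER_CUBIC)[:500]
cv2.imwrite("pics/g.png",cv2.resize(np.hstack([c[:499],d[:499]]),None,fx=.7,fy=.7))
o=get_obs();print(o["tcp_pos"],o["finger_gap"],o["wrist_force"],o["t"])
E
```

```text
[0.47184959 0.0593265  0.11276056] 0.019859130953932096 [-1.63630508 -0.40552587  4.88551124] 4.9333
```

View pics/g.png

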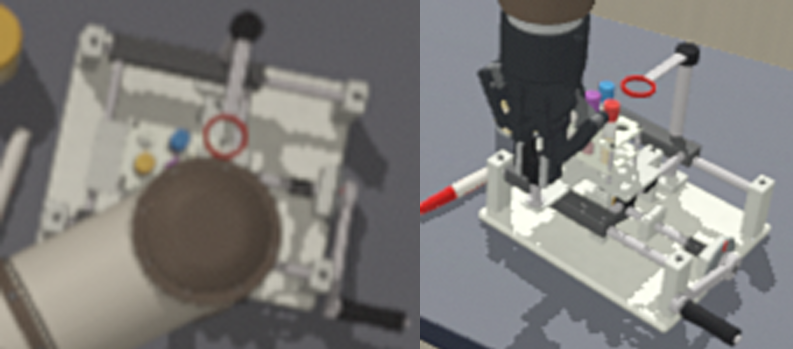

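Call:
{"name": "jog_arm", "arguments": {"plan": [[0.0005,0.002,0,0,0,0],[0.0005,0.002,0,0,0,0],[0.0005,0.002,0,0,0,0],[0.0005,0.002,0,0,0,0],[0.0005,0.002,0,0,0,0],[0.0005,0.002,0,0,0,0],[0.0005,0.002,0,0,0,0],[0.0005,0.002,0,0,0,0],[0.0005,0.002,0,0,0,0],[0.0005,0.002,0,0,0,0],[0.0005,0.002,0,0,0,0],[0.0005,0.002,0,0,0,0],[0.0005,0.002,0,0,0,0],[0.0005,0.002,0,0,0,0],[0,0.002,0,0,0,0],[0,0,0,0,0,0],[0,0,0,0,0,0],[0,0,0,0,0,0]]}}

```text
t: 6.43
tcp_pos: [0.4729, 0.0285, 0.1128]
tool_rot: [-0.0, 0.994, -0.105, 0.001]
wrist_force: [-0.5, -0.3, 4.8]
finger_gap: 0.02
```

```bash
python3 - <<'E'
from h import *
im=optics.read_camera("top");c=cv2.resize(im[185:235,300:370],None,fx=7,fy=7,interpolation=cv2.INTER_CUBIC)
s=optics.read_camera("scene");d=cv2.resize(s[175:247,310:390],None,fx=4.9,fy=4.9,interpolation=cv2.INTER_CUBIC)[:350]
cv2.imwrite("pics/m.png",cv2.resize(np.hstack([c[:350],d]),None,fx=.9,fy=.9))
o=get_obs();p=o["tcp_pos"]
y=-.2108;R=np.array([[np.cos(y),-np.sin(y)],[np.sin(y),np.cos(y)]])
print(((p[:2]-[.47185,.05933])@R*1e3).round(2),p,o["finger_gap"],o["wrist_force"],o["t"])
for q in("ring","tube_blue"):
    r=finder.outline_of("top",q)
    if r: v=np.argwhere(r[0]["region"]);print(q,r[0]["conf"],len(v),v.mean(0)[::-1],(v.min(0)+v.max(0))[::-1]/2)
E
```

```text
[  7.47 -29.88] [0.47289884 0.02855202 0.11278946] 0.0195609740562699 [-0.37809985 -0.09053299  5.80946139] 6.5333
ring 0.65 3464 [335.26674365 203.65357968] [344.  214.5]
```

View pics/m.png

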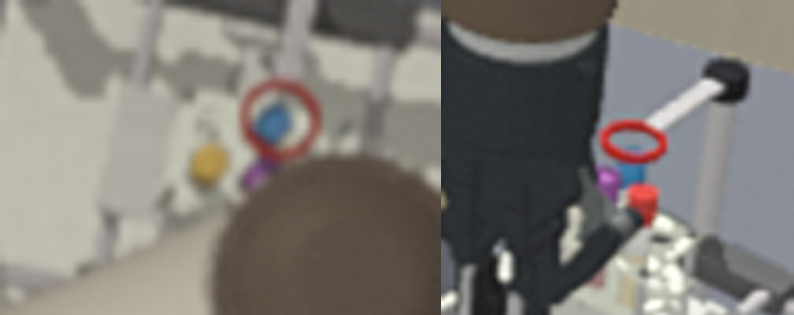

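```bash
cat >> h.py <<'E'
Y=-.2108;RL=np.array([[np.cos(Y),-np.sin(Y)],[np.sin(Y),np.cos(Y)]]);O=np.array([.5718,.0073])
def cent(im,lo,hi,win,smin=90):
    u0,u1,v0,v1=win;k=cv2.resize(im[v0:v1,u0:u1],None,fx=8,fy=8,interpolation=cv2.INTER_CUBIC)
    h=cv2.cvtColor(k,cv2.COLOR_BGR2HSV);m=((h[...,0]-lo)%180<=(hi-lo)%180)&(h[...,1]>smin)&(h[...,2]>40)
    n,l,st,ce=cv2.connectedComponentsWithStats(m.astype(np.uint8));i=1+np.argmax(st[1:,4])
    return (l==i),np.array(ce[i])/8+[u0,v0]-.44,st[i]
def meas(im):
    m,_,st=cent(im,170,8,(330,360,188,216),70)
    cs=max(cv2.findContours(m.astype(np.uint8),0,1)[0],key=len);e=cv2.fitEllipse(cv2.convexHull(cs))
    ring=np.array(e[0])/8+[330,188]-.44
    mb,bl,sb=cent(im,98,120,(320,355,190,215))
    return ring,bl,np.array(e[1])/8,sb
def loc(ring,bl):
    # shift world so that ring fits, then blue at cap mid height
    r=ray("top",ring,.175)[:2];b=ray("top",bl,.162)[:2];return ((b-r)@RL*1e3).round(2),r
E
python3 - <<'E'
from h import *
im0=cv2.imread("pics/top0.png");im1=optics.read_camera("top");cv2.imwrite("pics/top1.png",im1)
for i in(im0,im1):
    r,b,e,s=meas(i);print(r.round(2),b.round(2),e.round(2),s,loc(r,b))
E
```

```text
[330.84 204.59] [330.82 204.68] [4.52 6.03] [  72   99   37   43 1132] (array([ 2.11, -1.06]), array([0.56775954, 0.03919632]))
[342.92 204.23] [342.92 204.22] [4.53 5.46] [ 168   98   37   40 1029] (array([ 2.43, -1.39]), array([0.5685328 , 0.00845524]))
```

```bash
sed -i 's/cv2.COLOR_BGR2HSV)/cv2.COLOR_BGR2HSV).astype(int)/' h.py; python3 - <<'E'
from h import *
for f in("top0","top1"):
    r,b,e,s=meas(cv2.imread(f"pics/{f}.png"));print(r.round(2),b.round(2),e.round(2),s,loc(r,b))
E
```

```text
[344.01 203.49] [330.82 204.68] [12.59 13.2 ] [  72   99   37   43 1132] (array([-7.52, 31.22]), array([0.57042175, 0.0056177 ]))
[344.09 203.77] [342.92 204.22] [12.87 13.45] [ 168   98   37   40 1029] (array([0.67, 1.32]), array([0.56968513, 0.005435  ]))
```

Call:
{"name": "jog_arm", "arguments": {"plan": [[-0.0005,0,0,0,0,0],[0,0,0,0,0,0],[0,0,0,0,0,0],[0,0,0,0,0,0]]}}

```text
t: 7.02
tcp_pos: [0.4726, 0.0287, 0.1128]
tool_rot: [-0.0, 0.995, -0.105, 0.001]
wrist_force: [0.7, -2.8, 5.2]
finger_gap: 0.0197
```

Call:
{"name": "jog_arm", "arguments": {"plan": [[0,0,0,0,0,0],[0,0,0,0,0,0],[0,0,0,0,0,0],[0,0,0,0,0,0],[0,0,0,0,0,0],[0,0,0,0,0,0],[0,0,0,0,0,0],[0,0,0,0,0,0],[0,0,0,0,0,0],[0,0,-0.01,0,0,0],[0,0,-0.02,0,0,0],[0,0,-0.03,0,0,0],[0,0,-0.03,0,0,0],[0,0,-0.01,0,0,0],[0,0,0,0,0,0],[0,0,0,0,0,0]], "gripper": 0}}

```text
t: 8.35
tcp_pos: [0.4716, 0.0288, 0.2124]
tool_rot: [-0.0, 0.994, -0.105, 0.0]
wrist_force: [-0.4, -0.2, -0.2]
finger_gap: 0.0852
```

```bash
python3 - <<'E'
from h import *
im=optics.read_camera("top");r,b,e,s=meas(im);print(r.round(2),b.round(2),loc(r,b))
for c in("scene","top"):
  if c=="scene": optics.read_camera(c)
  for q in("carrier_knob","lever_grip","lever_pivot"):print(c,q,[(np.round(d["xyz"],3).tolist(),round(d["conf"],2)) for d in finder.place_of(c,q)[:2]])
o=get_obs();print(o["tcp_pos"],o["t"],o["wrist_force"],o["finger_gap"])
g=O+RL@[-.0927,-.157];print("grip model",g,tool(o,g,.2,Y-np.pi/2))
E
```

```text
[344.17 203.73] [342.94 204.33] (array([0.25, 1.39]), array([0.56979962, 0.00524667]))
scene carrier_knob [([0.47, 0.027, 0.128], 0.59), ([0.56, 0.01, 0.001], 0.36)]
scene lever_grip []
scene lever_pivot [([0.541, -0.149, 0.028], 0.97), ([0.591, 0.509, -0.001], 0.55)]
top carrier_knob []
top lever_grip [([0.45, -0.125, 0.044], 0.66)]
top lever_pivot [([0.573, 0.007, 0.083], 0.33)]
[0.47157432 0.02863083 0.21164945] 8.75 [ 0.28341575 -0.44835393 -0.50186926] 0.08570149703016569
grip model [ 0.44830099 -0.12682786] (array([0.0097, 0.1569, 0.0118]), np.float64(90.04), array([-1.3e-03, -6.0e-04, -1.0e+00]))
```

Call:
{"name": "jog_arm", "arguments": {"plan": [[0.002,0.0314,0,0,0,0],[0.002,0.0314,0,0,0,0],[0.002,0.0314,0,0,0,0],[0.002,0.0314,0,0,0,0],[0.0017,0.0314,0,0,0,0],[0,0,0,0,0,7],[0,0,0,0,0,7],[0,0,0,0,0,7],[0,0,0,0,0,7],[0,0,0,0,0,7],[0,0,0,0,0,7],[0,0,0,0,0,7],[0,0,0,0,0,7],[0,0,0,0,0,7],[0,0,0,0,0,7],[0,0,0,0,0,7],[0,0,0,0,0,7],[0,0,0,0,0,6],[0,0,0,0,0,0],[0,0,0,0,0,0]]}}

```text
t: 10.42
tcp_pos: [0.4484, -0.1269, 0.2121]
tool_rot: [-0.0, -0.63, 0.777, 0.0]
wrist_force: [-0.4, 0.2, 1.4]
finger_gap: 0.0852
```

```bash
python3 - <<'E'
from h import *
o=get_obs();print(o["tcp_pos"],o["q"].round(2) if hasattr(o["q"],"round") else o["q"],o["t"])
g=O+RL@[-.0927,-.157];print(tool(o,g,.03,Y-np.pi/2))
E
```

```text
[ 0.44844696 -0.12687477  0.2120993 ] [ 0.07  0.13 -0.39 -0.   -1.05 -0.28] 10.4167
(array([-0.000e+00,  1.000e-04,  1.821e-01]), np.float64(0.19), array([-4.e-04, -0.e+00, -1.e+00]))
```

Call:
{"name": "jog_arm", "arguments": {"plan": [[0,0,0.03,0,0,0],[0,0,0.03,0,0,0],[0,0,0.03,0,0,0],[0,0,0.03,0,0,0],[0,0,0.025,0,0,0],[0,0,0.02,0,0,0],[0,0,0.012,0,0,0],[0,0,0.005,0,0,0],[0,0,0,0,0,0],[0,0,0,0,0,0]]}}

```text
t: 11.25
tcp_pos: [0.449, -0.1269, 0.0307]
tool_rot: [0.0, -0.63, 0.777, -0.0]
wrist_force: [0.1, 0.5, 0.2]
finger_gap: 0.0854
```

Call:
{"name": "jog_arm", "arguments": {"plan": [[0,0,0,0,0,0],[0,0,0,0,0,0],[0,0,0,0,0,0],[0,0,0,0,0,0],[0,0,0,0,0,0],[0,0,0,0,0,0],[0,0,0,0,0,0],[0,0,0,0,0,0],[0,0,0,0,0,0],[0,0,0,0,0,0],[0,0,0,0,0,0],[0,0,0,0,0,0]], "gripper": 255}}

```text
t: 12.25
tcp_pos: [0.4458, -0.1265, 0.0299]
tool_rot: [-0.002, -0.628, 0.778, 0.002]
wrist_force: [-3.9, 3.2, 3.3]
finger_gap: 0.0149
```

```bash
python3 - <<'E'
from h import *
im=optics.read_camera("top");r,b,e,s=meas(im);print(r.round(2),b.round(2),loc(r,b))
s=optics.read_camera("scene")
cv2.imwrite("pics/lv.png",np.hstack([cv2.resize(im[165:265,290:420],None,fx=3,fy=3),cv2.resize(s[170:340,260:440],(318,300))]))
o=get_obs();print(o["tcp_pos"],o["t"],o["wrist_force"],o["finger_gap"])
# arc deltas in tool axes: tool x=-lifter y, tool y=-lifter x, tool z down
a0=.22; A=.095
th=np.linspace(0,1.35,17)+a0
x=-A*np.cos(th);z=A*np.sin(th)
print(np.c_[-np.diff(x),-np.diff(z)].round(4).tolist(),(x[-1]-x[0]),(z[-1]-z[0]))
E
```

```text
[344.06 203.59] [342.93 204.33] (array([-0.04,  1.09]), array([0.57015866, 0.00550169]))
[ 0.44583131 -0.1264627   0.02987983] 12.35 [-4.08220647  2.99573647  2.96328743] 0.015342457853151931
[[-0.0021, -0.0077], [-0.0027, -0.0075], [-0.0033, -0.0073], [-0.0039, -0.007], [-0.0045, -0.0066], [-0.0051, -0.0062], [-0.0056, -0.0058], [-0.006, -0.0053], [-0.0065, -0.0047], [-0.0068, -0.0042], [-0.0072, -0.0036], [-0.0074, -0.003], [-0.0077, -0.0023], [-0.0078, -0.0017], [-0.0079, -0.001], [-0.008, -0.0003]] 0.09263460664888785 0.07426815568584169
```

View pics/lv.png

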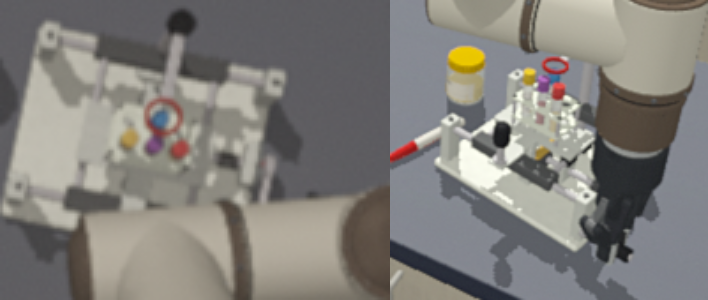

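Call:
{"name": "jog_arm", "arguments": {"plan": [[0,-0.001,-0.0038,0,0,0],[0,-0.0011,-0.0038,0,0,0],[0,-0.0013,-0.0038,0,0,0],[0,-0.0014,-0.0037,0,0,0],[0,-0.0016,-0.0037,0,0,0],[0,-0.0017,-0.0036,0,0,0],[0,-0.0019,-0.0035,0,0,0],[0,-0.002,-0.0035,0,0,0],[0,-0.0022,-0.0033,0,0,0],[0,-0.0023,-0.0033,0,0,0],[0,-0.0025,-0.0031,0,0,0],[0,-0.0026,-0.0031,0,0,0],[0,-0.0028,-0.0029,0,0,0],[0,-0.0028,-0.0029,0,0,0],[0,-0.003,-0.0027,0,0,0],[0,-0.003,-0.0026,0,0,0],[0,0,0,0,0,0]]}}

```text
t: 13.77
tcp_pos: [0.4784, -0.1337, 0.0836]
tool_rot: [-0.002, -0.629, 0.778, 0.002]
wrist_force: [-5.4, 1.7, 4.4]
finger_gap: 0.015
```

```bash
python3 - <<'E'
from h import *
im=optics.read_camera("top");r,b,e,s=meas(im);print(r.round(2),b.round(2),loc(r,b))
o=get_obs();print(o["tcp_pos"],o["t"],o["wrist_force"],o["finger_gap"],((o["tcp_pos"][:2]-[.4458,-.1265])@RL).round(4))
E
```

```text
[344.06 203.57] [342.7  202.98] (array([3.24, 2.3 ]), array([0.57020778, 0.00549316]))
[ 0.47820411 -0.13361685  0.08340371] 13.8167 [-6.18265601  2.99646065  3.46672952] 0.014865188655819418 [ 0.0332 -0.0002]
```

Call:
{"name": "jog_arm", "arguments": {"plan": [[0,-0.0032,-0.0024,0,0,0],[0,-0.0033,-0.0023,0,0,0],[0,-0.0034,-0.0021,0,0,0],[0,-0.0034,-0.0021,0,0,0],[0,-0.0036,-0.0018,0,0,0],[0,-0.0036,-0.0018,0,0,0],[0,-0.0037,-0.0015,0,0,0],[0,-0.0037,-0.0015,0,0,0],[0,-0.0038,-0.0012,0,0,0],[0,-0.0039,-0.0011,0,0,0],[0,-0.0039,-0.0009,0,0,0],[0,-0.0039,-0.0008,0,0,0],[0,-0.004,-0.0005,0,0,0],[0,-0.0039,-0.0005,0,0,0],[0,-0.004,-0.0002,0,0,0],[0,-0.004,-0.0001,0,0,0],[0,0,0,0,0,0],[0,0,0,0,0,0],[0,0,0,0,0,0],[0,0,0,0,0,0]]}}

```text
t: 15.48
tcp_pos: [0.5389, -0.1469, 0.1044]
tool_rot: [-0.0, -0.629, 0.777, -0.0]
wrist_force: [-3.2, -4.2, 3.1]
finger_gap: 0.0145
```

```bash
python3 - <<'E'
from h import *
im=optics.read_camera("top");r,b,e,s=meas(im);print(r.round(2),b.round(2),loc(r,b))
s=optics.read_camera("scene")
for q in("tube_blue","tube_red","tube_yellow","tube_purple","lever_grip"):print(q,[(np.round(d["xyz"],3).tolist(),round(d["conf"],2)) for d in finder.place_of("scene",q)[:2]])
cv2.imwrite("pics/up.png",np.hstack([cv2.resize(im[175:245,300:400],(570,400),interpolation=2)[:,:400],cv2.resize(s[190:290,300:400],(400,400),interpolation=2)]))
o=get_obs();print(o["tcp_pos"],o["t"],o["wrist_force"],o["finger_gap"],((o["tcp_pos"][:2]-[.4458,-.1265])@RL).round(4))
E
```

```text
Traceback (most recent call last):
  File "h.py", line 21, in meas
    m,_,st=cent(im,170,8,(330,360,188,216),70)
           ~~~~^^^^^^^^^^^^^^^^^^^^^^^^^^^^^^^
  File "h.py", line 18, in cent
    n,l,st,ce=cv2.connectedComponentsWithStats(m.astype(np.uint8));i=1+np.argmax(st[1:,4])
                                                                       ~~~~~~~~~^^^^^^^^^^
ValueError: attempt to get argmax of an empty sequence
```

```bash
python3 - <<'E'
from h import *
s=optics.read_camera("scene")
for q in("tube_blue","tube_red","tube_yellow","tube_purple","lever_grip","ring"):print(q,[(np.round(d["xyz"],3).tolist(),round(d["conf"],2)) for d in finder.place_of("scene",q)[:2]])
cv2.imwrite("pics/up.png",cv2.resize(s[170:320,260:460],(800,600),interpolation=2))
o=get_obs();print(o["tcp_pos"],o["t"],o["wrist_force"],o["finger_gap"],((o["tcp_pos"][:2]-[.4458,-.1265])@RL).round(4))
E
```

```text
tube_blue [([0.667, 0.176, -0.004], 0.24)]
tube_red [([0.542, -0.008, 0.084], 0.43)]
tube_yellow [([0.552, 0.035, 0.081], 0.44)]
tube_purple [([0.55, 0.008, 0.085], 0.68)]
lever_grip [([0.537, -0.147, 0.121], 0.6)]
ring [([0.568, 0.006, 0.181], 0.93)]
[ 0.53882073 -0.14685852  0.10445882] 15.8833 [-4.48915241 -3.21135131  2.56056399] 0.014898356684362589 [ 0.0952 -0.0004]
```

View pics/up.png

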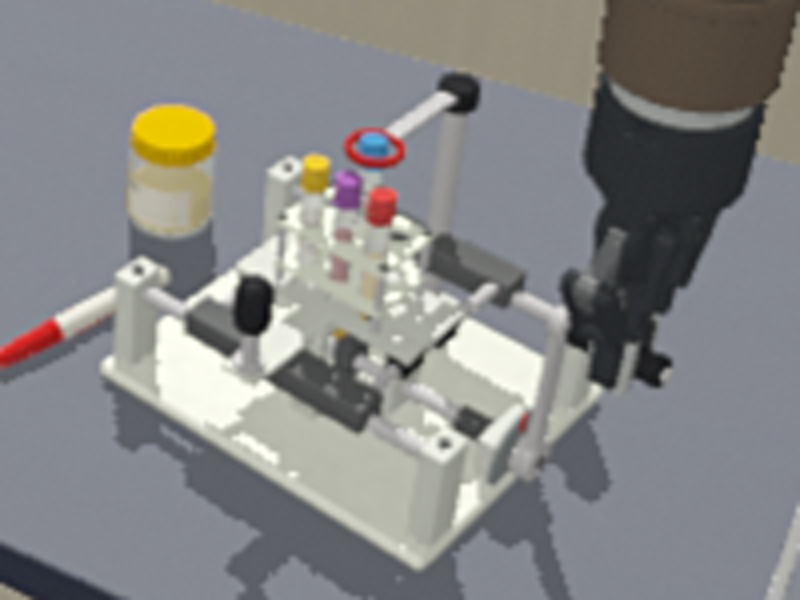

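Call:
{"name": "jog_arm", "arguments": {"plan": [[0,0.001,0,0,0,0],[0,0,0,0,0,0],[0,0,0,0,0,0],[0,0,0,0,0,0]]}}

```text
t: 16.22
tcp_pos: [0.5377, -0.1466, 0.1045]
tool_rot: [-0.0, -0.629, 0.777, -0.0]
wrist_force: [-5.2, -5.3, 3.4]
finger_gap: 0.0152
```

```bash
python3 - <<'E'
from h import *
o=get_obs();print(o["tcp_pos"],o["t"],o["wrist_force"],o["finger_gap"]);print(ticket.sign_off())
E
```

```text
[ 0.53772713 -0.14659973  0.10445178] 16.2167 [-5.17371857 -5.33098847  3.40792498] 0.015177151225736447
the job is handed in; nothing more can be done
None
```

I slid the carrier by its knob about 7 mm back and 30 mm towards the lever side, which put the blue-capped tube under the ring. I then let go of the knob, gripped the lever's bar and swung it up to the top of the cam. The job is handed in at 16.2 s with the arm still holding the lever there.

**Centring:** with the knob released and the pin still down, the tube measured about 1 mm or less from the ring's axis. This came from the top camera, with its offset taken out by assuming the carrier started exactly at its stops.

**Lever and tube:** by arm position the lever is within about 0.03 rad of upright. The last picture shows the blue cap inside the ring.

**Other tubes and bystanders:** the other three tubes were reported seated at about 81–85 mm. The jar and marker look unmoved in that picture. I did not look at the pencil or the rack again, but no move went near them.

**Checks that failed or disagreed:**
- At the top of the lever's swing the arm blocked the overhead view, so I could not measure the raised tube's centring, tilt or rise; I only saw it in the scene camera.
- The network did not find the raised blue tube; its only report was a low-confidence one at the jar.
- Halfway up, the overhead measurement jumped about 3 mm. I put that down to the ring hiding part of the cap and carried on.
- The finger opening read 2–3 mm below the true size on both the knob and the bar.

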